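Bring the trolley wheel's valve to the top of its stand

TASK

Get the small trolley wheel ready for its pressure check: push gently on its spokes with the fingertips, one spoke after another, to turn it on its leaning stand (either way round) until the red-capped valve stem points straight up the slope, in line with the yellow pointer above the tyre, and leave it at rest there. Do not push against the valve stem, and leave the vials, eraser and stamp beside the stand where they are.

Things in the scene. Friction and masses are not known exactly. Their poses are not given: they have to be found in the camera images.
- stand: fixed grey steel stand, base 195 x 272 x 12 mm; origin under the base's centre at desk height, z up, x away from the side that the wheel faces, y left as seen from there. The wheel leans back 45 degrees: its face looks along (-0.707, 0, 0.707) of this frame, 'up the slope' is (0.707, 0, 0.707). Two posts 12 mm wide, 144 mm high, stand at y = +-124 mm beside the tyre.
- strap (a point): centre of a fixed steel strap across the front of the wheel at hub height, from post to post, 16 mm wide, 260 mm long; it lies 18 to 24 mm in front of the wheel's mid plane (its 23 mm nut to 31 mm): a finger can work above or below the strap, down between the spokes, but cannot pass it. Axes as the stand's
- pointer (a point): tip of the fixed yellow pointer above the tyre, 111 mm up the slope from the wheel centre, 10 mm behind the mid plane; it sits on a mast 26 mm wide that runs up the middle behind the wheel, its front 24 mm behind the mid plane (fingers must not go that deep). Highest part of the stand: 230 mm. Axes as the stand's
- wheel_centre (a point): fixed point on the wheel's axle in its mid plane, 125 mm above the desk; axes as the stand's
- wheel (a joint): angle of the wheel in rad: 0 or a whole turn = valve stem straight up the slope at the pointer, pi = straight down; grows counter-clockwise as seen facing the wheel from the robot's side. Starts between 2.3 and 3.98. Turns either way; a drag of about 0.16 N m (3 N at 50 mm from the axle) stops it as soon as it is no longer pushed.
- spokes: five white spokes, one piece with the wheel; origin at wheel centre, z along the face normal (to the robot and up), x towards the valve stem. Spokes at 36, 108, 180, 252, 324 degrees from x about z, each 12 mm wide, 6 mm to either side of the mid plane, open between hub (radius 21 mm) and rim (inner radius 75 mm). Black tyre: outer radius 108 mm, 28 mm thick.
- valve_stem: brass valve stem with a red cap, 11 mm across at most; points inward from the rim, midway between two spokes, from radius 76 to 50 mm in the wheel's mid plane; turns with the wheel. Origin at the wheel centre, x axis from the hub along the stem. Not to be pushed
- valve_tip (a point): end of the red cap, 50 mm from the wheel centre
- vial_a: loose glass vial with white screw cap and blue contents, 18 mm diameter, 44 mm high, standing; origin under its base. To be left alone
- vial_b: loose brown vial with black cap, 18 mm diameter, 44 mm high, standing; origin under its base. To be left alone
- eraser: loose eraser in a blue sleeve, 18 x 43 x 11 mm; origin under its centre. To be left alone
- stamp: loose wooden hand stamp, 24 x 45 x 66 mm, standing; origin under its centre. To be left alone

How it is judged:
By the outcome, as a careful person would: the job done as asked, in the order asked, and still so for the second after the job is handed in, with the robot touching nothing.
It also fails if it takes over 58 s, if anything falls off the work surface, if the arm or the gripper's body presses on something with over 40 N, if the wrist force passes 120 N, or if a joint passes its speed limit or range.

ROBOT

A 6-joint arm with a two-finger parallel gripper is mounted at the origin on a cart in front of the work surface, level with it; the furniture and walls round the work are solid. World frame = base frame: x ahead of the robot, y to its left, z up, the work surface at z = 0. Lengths are in mm, angles in degrees, forces in N, time in s.
With the tool pointing down it reaches from about 350 to 850 mm from the base axis. Payload 8.1 kg.
Tool frame: the origin (TCP) lies at the very end of the fingers, on their centre line; the grasp point (between the pads) lies 19 mm behind it; z points along the fingers, y is the line along which they close (so a half turn about z gives the same grasp; the last joint's range is limited). The gripper opens to 85 mm and grips with 20 to 120 N. Pads are 22 mm wide; open, the fingers measure 114 mm over their backs; the gripper's body (76 mm by 85 mm) begins 54 mm behind the grasp point. The pads swing forward as they close: fully open they stand 13 mm farther back than shut.
Start: joints at [-73.304, 7.471, 85.268, -0, 87.261, -4.893], TCP at [220.788, -557.905, 209.592] pointing down, gripper open.
Joint ranges: [-169.43, 169.43], [-51.17, 129.36], [1.28, 143.12], [-76.62, 256.62], [0, 156.53], [-152.29, 152.29]. Speed limits (degrees/s): [136.94, 136.94, 159.86, 180, 180, 180].

INTERFACE

Orientations are given as [roll, pitch, yaw] about the fixed x, y, z axes, in that order (R = Rz(yaw) Ry(pitch) Rx(roll)).
In Python, from bench import sense, eyes, job, models gives the robot as it stands. The module is installed in compiled form; this text tells all that it offers.
- The arm moves only by the tool apply_moves, never from a script. Its argument "rows" is a list of rows, each a list of 6 numbers: the shift along the tool's x, y, z in mm, then the turn, a rotation vector about the tool's x, y, z in rad. In form: [[dx, dy, dz, rx, ry, rz], ...]. A call has exactly 5 rows; each row shifts and turns the commanded pose from where the row before left it, along the tool's axes as they then stand; what a row does not reach is not made up. A row lasts 1/8 s, in which the tool goes at most 62.5 mm and 10.7 degrees, less where a joint would pass 70% of its speed; a pose out of reach is approached as far as the arm can. A call is refused whole if a number of a shift passes 62.5 or a number of a turn 0.188, either way. A call with a gripper value outside its range is refused whole. "fingers" is the finger opening in mm, from 0 to 85.4, set as the call begins (left out, the last holds). The fingers move at their own pace and stop on an object; "grip_force" is the grip in N (left out, the last holds). Time passes only in rows, so rows that do not move let the fingers close, or fill a call up. It gives the time, the measured TCP pose, the force, the opening and the grip force at its end, in the units of the state.
- sense(): the state, without advancing time (a new reading comes with each control period).
- eyes.snapshot(name): name is "side" or "top"; returns (picture, depth): 420x560x3 uint8, red, green, blue; 420x560 float32, mm along the optical axis (not along the pixel's ray), 0 where there is no reading.
- eyes.get_calibration(name): a dict with "intrinsics" (3x3 intrinsics, pixels), "D" ([k1, k2, p1, p2, k3] as OpenCV has them; the pictures are not rectified), "R" (3x3) and "t" (3): a world point X has camera coordinates R X + t. Camera axes: x right, y down, z forward; pixel columns grow to the right and rows downward; lengths in mm; the calibration is good to about 2 mm. A picture is of the moment at which its call begins. get_calibration takes no time and is no camera call.
- job.hand_in(): hands the job in; it is judged then, once.
Trained networks look in the newest picture that a camera, given by its name, has taken for a name from the list of things; names that differ only in an ending like _2 or _b are one class to them, and where a whole thing is asked for, a point or a joint stands for the part that bears it (a point fixed in the world has none). Each returns a list of dicts, best first, with "confidence" (0 to 1); they miss things now and then, are a little off and sometimes report something else, mostly with a low value. They report only what shows in the picture. A call takes as long as a camera call.
- models.boxes_of(name, camera): "xyz" ([x, y, z] in mm, in world coordinates, good to about 4 mm: the middle of the surface that is visible of it).
- models.cut_out(name, camera): "pixels" (420x560 bool, what is visible of it).
- models.place_of(name, camera): "xyz" ([x, y, z] in mm, in world coordinates, good to about 4 mm: a listed point, or the origin of a listed thing).
The state is a dict: "time": time; "joint_pos": joint angles; "qd": joint speeds; "joint_efforts": joint torques, N m; "tool_pos": TCP position; "tcp_rot": TCP orientation; "ft_force": force on the tool from outside, world axes, zero at the start; "wrist_torque": the same for the moment, N m; "finger_gap": finger opening in mm; "grip_force": force on a finger pad.
Only numpy, scipy, OpenCV 4.12 (cv2) and the standard library are available. Lean on these libraries where they do the work, as an engineer would, in place of code of your own. Each camera call takes 0.05 s, during which the arm holds its last target. There are 200 camera calls.

## Working session

There is one attempt and no reset: what is moved stays moved. The work goes in short steps, Python scripts to look and compute and a tool call to move; the robot and the scene stay as the last step left them, time stands still between calls to the robot, and variables do not carry over. Pictures are saved under pics/ and viewed, at most 10 in all, crops included, and the job is handed in when it is done.

Besides the shell and the picture viewer there is one more tool, called after "Request:" as name(argument=value, ...), one argument or row to a line, values as JSON. apply_moves: Moves the arm, as the interface text tells. Its arguments: {"type":"object","properties":{"rows":{"type":"array"},"fingers":{"type":"number"},"grip_force":{"type":"number"}},"required":["rows"]}

```bash
mkdir -p pics; python3 - <<'E'
from bench import sense, eyes, models
import cv2,numpy as np
s=sense();print(s['time'],s['tool_pos'],s['tcp_rot'])
ims=[]
for c in("side","top"):
    p,d=eyes.snapshot(c);cv2.imwrite(f"pics/{c}0.png",p[:,:,::-1])
    k=eyes.get_calibration(c);print(c,np.round(k['R'],3).tolist(),np.round(k['t']),np.round(k['intrinsics']).tolist(),k['D'])
    for n in("stand","wheel_centre","strap","pointer","valve_tip","valve_stem","vial_a","eraser","stamp"):
        print(n,[(np.round(r['xyz']).tolist(),round(r['confidence'],2)) for r in models.place_of(n,c)][:3])
E
```

```text
0.0 [ 220.62801602 -557.33077965  208.52965747] [-1.79893671e+02 -9.80013443e-03  2.15920628e+01]
side [[-0.98, -0.197, -0.006], [-0.101, 0.53, -0.842], [0.169, -0.825, -0.539]] [ 563.  -49. 1180.] [[467.0, 0.0, 275.0], [0.0, 467.0, 207.0], [0.0, 0.0, 1.0]] [0.04300711 0.         0.         0.         0.        ]
stand [([501.0, 311.0, -2.0], 0.96)]
wheel_centre [([497.0, 313.0, 126.0], 0.92)]
strap [([485.0, 304.0, 138.0], 0.72)]
pointer [([572.0, 359.0, 193.0], 0.9)]
valve_tip []
valve_stem []
vial_a [([347.0, 451.0, 6.0], 0.7), ([413.0, 486.0, 0.0], 0.67)]
eraser [([353.0, 293.0, -2.0], 0.43)]
stamp [([491.0, 541.0, 0.0], 0.83), ([500.0, 311.0, -3.0], 0.58)]
top [[0.024, -1.0, -0.003], [-0.997, -0.024, -0.08], [0.08, 0.005, -0.997]] [438. 503. 960.] [[529.0, 0.0, 284.0], [0.0, 529.0, 216.0], [0.0, 0.0, 1.0]] [-0.05114797  0.          0.          0.          0.        ]
stand [([496.0, 315.0, -2.0], 0.82)]
wheel_centre [([502.0, 312.0, 125.0], 0.77)]
strap [([487.0, 307.0, 139.0], 0.84), ([409.0, 488.0, -2.0], 0.53)]
pointer [([574.0, 356.0, 198.0], 0.59)]
valve_tip [([458.0, 305.0, 90.0], 0.65), ([497.0, 313.0, 128.0], 0.17)]
valve_stem []
vial_a [([408.0, 487.0, -1.0], 0.45), ([352.0, 452.0, 0.0], 0.44)]
eraser [([351.0, 293.0, 2.0], 0.57)]
stamp [([489.0, 543.0, -0.0], 0.78)]
```

```bash
ls pics
```

```text
side0.png
top0.png
```

View pics/side0.png

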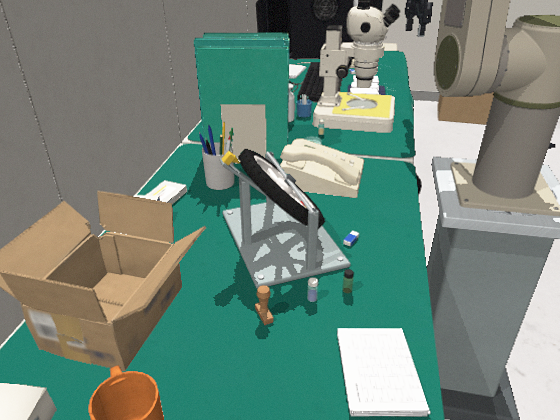

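View pics/top0.png

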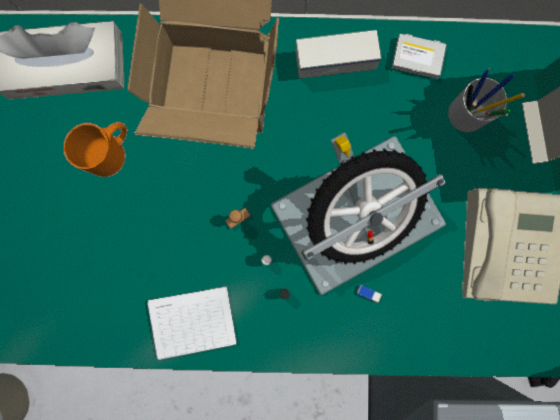

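The top view shows the wheel with the hub near (372,212), the red cap at (370,236) pointing down the slope, and the yellow pointer at (343,147). The vials, stamp and eraser stand well in front and to the left. The side view sees the wheel nearly edge-on. Next I'll rectify the wheel plane and check which obstacles lie along the approach.

```bash
cat > h.py <<'E'
from bench import sense, eyes, models
import cv2,numpy as np
from scipy.spatial.transform import Rotation as Ro
def frame(C,yaw):
    a=np.radians(yaw);u=np.array([np.cos(a),np.sin(a),0]);l=np.array([-np.sin(a),np.cos(a),0]);z=np.array([0,0,1.])
    return np.array(C,float),(u+z)/2**.5,l,(z-u)/2**.5
def proj(X,c):
    k=eyes.get_calibration(c)
    return cv2.projectPoints(np.asarray(X,float).reshape(-1,3),cv2.Rodrigues(k['R'])[0],np.array(k['t'],float),k['intrinsics'],np.array(k['D']))[0].reshape(-1,2)
def rect(img,F,c='top',S=130,px=2,h=0.):
    C,e,l,n=F;r=np.arange(-S,S,1/px)
    A,B=np.meshgrid(-r,-r) # columns: right (-l), rows: up
    P=C+B[...,None]*e+A[...,None]*l+h*n
    m=proj(P,c).astype(np.float32).reshape(*A.shape,2)
    return cv2.remap(img,m,None,cv2.INTER_LINEAR),A,B
def angle(F,img,c='top'):
    r,A,B=rect(img,F,c);q=r.astype(int);rad=np.hypot(A,B)
    red=(q[...,0]>110)&(q[...,1]<70)&(q[...,2]<70)&(rad<80)
    th=np.degrees(np.arctan2(A[red].mean(),B[red].mean())) if red.sum() else None
    return th,red.sum(),r,A,B
def spokes(r,A,B):
    m=(r.min(2)>150)&(np.hypot(A,B)>30)&(np.hypot(A,B)<70)&(abs(B-0)>22)
    w=np.arctan2(A,B)[m];rr=np.exp(5j*w).sum()
    return np.degrees(np.angle(rr))/5, abs(rr)/m.sum()  # spoke direction mod 72; stem=spoke+36
def cloud(c,d):
    k=eyes.get_calibration(c);v,u=np.mgrid[:420,:560]
    p=cv2.undistortPoints(np.stack([u,v],-1).reshape(-1,1,2).astype(float),k['intrinsics'],np.array(k['D'])).reshape(420,560,2)
    X=np.dstack([p,np.ones((420,560))])*d[...,None]
    return (X-k['t'])@k['R']
E
python3 - <<'E'
from h import *
F=frame([499,313,125],31)
for c in("top","side"):
    p,d=eyes.snapshot(c);X=cloud(c,d);ok=(d>0)
    if c=='top':
        t=angle(F,p);print(t[:2],spokes(*t[2:]))
        im=t[2].copy();cv2.imwrite("pics/rect.png",im[:,:,::-1])
        hsv=cv2.cvtColor(p,cv2.COLOR_RGB2HSV);y=(hsv[...,0]>22)&(hsv[...,0]<33)&(hsv[...,1]>200)&(hsv[...,2]>120)
        v,u=np.nonzero(y[130:160,325:360]);print('ptr px',u.mean()+325,v.mean()+130,'exp',proj(F[0]+111*F[1]-10*F[3],c))
    for x in range(200,750,50):
        print(c,x,[int(X[...,2][ok&(abs(X[...,0]-x)<25)&(abs(X[...,1]-y)<25)].max(initial=-1)) for y in range(-600,250,50)])
E
```

```text
(np.float64(169.70687075891655), np.int64(617)) (np.float64(-13.455914594344758), np.float64(0.6730677542832132))
ptr px 343.43333333333334 144.27333333333334 exp [[346.06118646 156.51024197]]
top 200 [-1, -1, -1, -1, -1, -1, -1, -1, -1, -1, -1, 5, 3, 3, 4, 3, 4]
top 250 [-1, -1, -1, -1, -1, -1, -1, -1, -1, -1, -1, 4, 4, 5, 4, 4, 4]
top 300 [-1, -1, -1, -1, -1, -1, -1, -1, -1, -1, -1, 5, 3, 4, 5, 4, 4]
top 350 [-1, -1, -1, -1, -1, -1, -1, -1, -1, -1, -1, 34, 39, 66, 65, 4, 5]
top 400 [-1, -1, -1, -1, -1, -1, -1, -1, -1, -1, -1, 47, 51, 90, 93, 5, 5]
top 450 [-1, -1, -1, -1, -1, -1, -1, -1, -1, -1, -1, 60, 58, 106, 105, 13, 76]
top 500 [-1, -1, -1, -1, -1, -1, -1, -1, -1, -1, -1, 69, 69, 107, 107, 18, 138]
top 550 [-1, -1, -1, -1, -1, -1, -1, -1, -1, -1, 1, 67, 68, 105, 104, 11, 149]
top 600 [-1, -1, -1, -1, -1, -1, -1, -1, -1, -1, -1, 47, 4, 5, 6, 4, 11]
top 650 [-1, -1, -1, -1, -1, -1, -1, -1, -1, -1, -1, 67, 6, 4, 148, 152, 5]
top 700 [-1, -1, -1, -1, -1, -1, -1, -1, -1, -1, -1, 83, 6, 154, 140, 153, 5]
side 200 [293, 346, 347, 1, 2, 2, 2, 2, 0, 0, 0, 0, 431, 439, 444, 1, 1]
side 250 [337, 342, 315, 51, 48, 49, 46, 2, 0, 0, 0, 1, 0, 1, 1, 1, 1]
side 300 [21, 43, 49, 347, 347, 347, 49, 0, 0, 0, 0, 0, 1, 1, 1, 1, 1]
side 350 [22, 42, 51, 337, 363, 336, 313, 0, 0, 0, 1, 31, 35, 63, 64, 0, 1]
side 400 [22, 45, 178, 339, 364, 338, 315, 0, 0, 1, -1, 44, 46, 90, 90, 1, 1]
side 450 [-1, 47, 51, 285, 334, 323, 48, 40, 9, 7, -1, 56, 52, 101, 101, 0, -1]
side 500 [24, 25, 45, 286, 283, 223, 45, 43, 10, 8, -1, 65, 65, 103, 102, -1, 11]
side 550 [30, 30, -1, 46, 68, 0, 0, 0, 309, 309, 316, 300, 62, 101, 102, 0, 145]
side 600 [31, 31, 0, 0, 113, 115, 56, 0, 310, 310, 316, 301, -1, -1, 0, 0, 12]
side 650 [7, -1, -1, -1, -1, -1, -1, -1, 310, 310, 316, 315, 0, 77, 145, 149, 1]
side 700 [326, 334, 343, 348, -1, -1, -1, -1, 310, 309, 315, 315, 0, 150, 145, 148, 0]
```

View pics/rect.png

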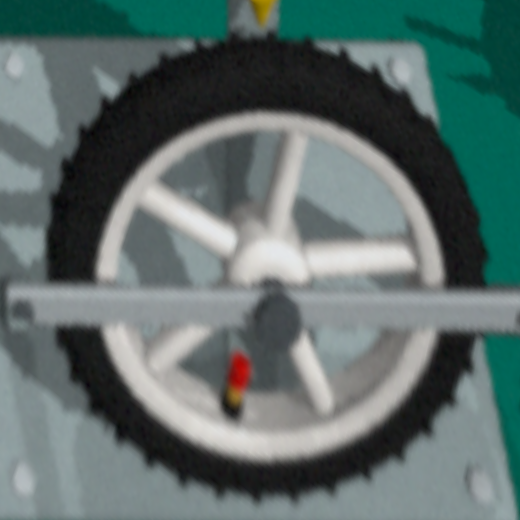

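The rectified view shows the hub near (267,264), the pointer at x=262 and the stem at about 167°, so I'll turn clockwise. I'll lift over the microscope first, close the fingers and swing across.

Request:
apply_moves(
  rows=[
    [0,0,-60,0,0,0],
    [0,0,-60,0,0,0],
    [0,0,-60,0,0,0],
    [0,0,-60,0,0,0],
    [0,0,-50,0,0,0],
  ],
  fingers=0,
  grip_force=20,
)

```text
time: 1.72
tool_pos: [220.7, -557.7, 502.6]
tcp_rot: [179.9, 0.0, 21.6]
ft_force: [0.1, -1.2, 0.7]
finger_gap: -0.3
grip_force: 0.0
```

Request:
apply_moves(
  rows=[
    [49,-35,0,0,0,0],
    [49,-35,0,0,0,0],
    [49,-35,0,0,0,0],
    [49,-35,0,0,0,0],
    [49,-35,0,0,0,0],
  ],
)

```text
time: 2.35
tool_pos: [384.9, -303.3, 499.8]
tcp_rot: [180.0, -0.0, 21.6]
ft_force: [1.1, -0.4, 0.7]
finger_gap: 0.3
grip_force: 0.0
```

Request:
apply_moves(
  rows=[
    [49,-35,0,0,0,0],
    [49,-35,0,0,0,0],
    [49,-35,0,0,0,0],
    [20,-50,0,0,0,0],
    [0,-50,0,0,0,0],
  ],
)

```text
time: 2.98
tool_pos: [464.4, -50.9, 498.6]
tcp_rot: [-179.9, 0.1, 21.7]
ft_force: [0.5, -0.1, 0.2]
finger_gap: 0.4
grip_force: 0.0
```

Request:
apply_moves(
  rows=[
    [14,-54,20,0,0,0],
    [14,-54,20,0,0,0],
    [14,-54,20,0,0,0],
    [14,-54,20,0,0,0],
    [14,-54,20,0,0,-0.164],
  ],
)

```text
time: 3.6
tool_pos: [429.3, 225.6, 399.2]
tcp_rot: [180.0, -0.1, 31.1]
ft_force: [1.5, 0.0, -0.6]
finger_gap: -0.1
grip_force: 0.0
```

Request:
apply_moves(
  rows=[
    [0,0,5,0,0.157,0],
    [0,0,5,0,0.157,0],
    [0,0,5,0,0.157,0],
    [0,0,5,0,0.157,0],
    [0,0,5,0,0.157,0],
  ],
)

```text
time: 4.22
tool_pos: [468.1, 241.4, 380.2]
tcp_rot: [-179.6, -43.3, 30.9]
ft_force: [0.6, 0.9, 0.1]
finger_gap: -0.2
grip_force: 0.0
```

```bash
cat >> h.py <<'E'
F=frame([499,310,125],31)
def where(F=F):
    s=sense();R=Ro.from_euler('xyz',s['tcp_rot'],degrees=True).as_matrix()
    T=np.stack([F[1],-F[2],-F[3]],1)
    d=np.array(s['tool_pos'])-F[0]
    print('t',round(s['time'],2),'up,right,depth',np.round(T.T@d,1),'phi',np.round(np.degrees(np.arctan2(d@F[2],d@F[1])),1),'r',np.round(np.hypot(d@F[2],d@F[1]),1))
    print('toolframe: to centre',np.round(R.T@-d,1),'turn left',np.round(Ro.from_matrix(R.T@T).as_rotvec(),3),'F',np.round(s['ft_force'],1),'j',np.round(s['joint_pos']))
E
python3 - <<'E'
from h import *
where()
p,d=eyes.snapshot('top');t=angle(F,p);print(t[:2],spokes(*t[2:]))
cv2.imwrite("pics/t1.png",cv2.resize(p[80:300,220:500,::-1],None,fx=2,fy=2))
E
```

```text
t 4.22 up,right,depth [ 136.7   42.9 -224.2] phi -17.4 r 143.3
toolframe: to centre [-130.1  -41.5  228.3] turn left [-0.005  0.029 -0.001] F [0.6 0.9 0.1] j [ 12. -51. 123.  14.  67.  70.]
(np.float64(166.31998878755823), np.int64(617)) (np.float64(-13.03927223108531), np.float64(0.7787110524595079))
```

Request:
apply_moves(
  rows=[
    [-18,-12,34,0,0,0],
    [-18,-12,34,0,0,0],
    [-18,-12,33,0,0,0],
    [-18,-12,33,0,0,0],
    [-14,-12.5,33,0,0.029,0],
  ],
)

```text
time: 4.9
tool_pos: [480.8, 321.2, 202.6]
tcp_rot: [-179.8, -45.0, 31.0]
ft_force: [1.0, -0.4, 0.1]
finger_gap: 0.1
grip_force: 0.0
```

```bash
python3 - <<'E'
from h import *
where()
p,d=eyes.snapshot('top');t=angle(F,p);print(t[:2],spokes(*t[2:]))
cv2.imwrite("pics/t2.png",cv2.resize(p[80:300,220:500,::-1],None,fx=2,fy=2,interpolation=2))
E
```

```text
t 4.9 up,right,depth [ 48.  -19.  -61.8] phi 21.6 r 51.6
toolframe: to centre [-48.   19.2  61.7] turn left [-0.005 -0.001  0.   ] F [ 1.  -0.4  0.1] j [ 26. -41. 137.   6.  39.  82.]
(np.float64(166.41687979902795), np.int64(627)) (np.float64(-13.985777293990008), np.float64(0.17525571444355081))
```

View pics/t2.png

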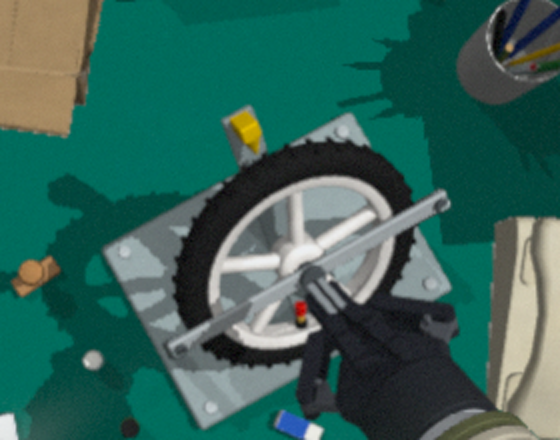

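The picture shows closed fingertips at (325,290) hovering above the wheel, with the cap at (302,312) unmoved. I'll insert between the spokes at -13° and 59°.

Request:
apply_moves(
  rows=[
    [-1,0,14,0,0,0],
    [0,0,14,0,0,0],
    [0,0,14,0,0,0],
    [0,0,14,0,0,0],
    [0,0,14,0,0,0],
  ],
)

```text
time: 5.58
tool_pos: [522.9, 346.1, 153.2]
tcp_rot: [-179.7, -45.0, 31.0]
ft_force: [-0.6, 0.3, -0.8]
finger_gap: 0.1
grip_force: 0.0
```

```bash
python3 - <<'E'
from h import *
where()
for a in range(22,-64,-6): print(a,np.round([50*np.cos(np.radians(a)),-50*np.sin(np.radians(a))],1))
E
```

```text
t 5.58 up,right,depth [ 47.6 -18.6   7.7] phi 21.4 r 51.1
toolframe: to centre [-47.6  18.6  -7.8] turn left [-0.005  0.     0.   ] F [-0.6  0.3 -0.8] j [ 27. -26. 133.   7.  28.  81.]
22 [ 46.4 -18.7]
16 [ 48.1 -13.8]
10 [49.2 -8.7]
4 [49.9 -3.5]
-2 [50.   1.7]
-8 [49.5  7. ]
-14 [48.5 12.1]
-20 [47.  17.1]
-26 [44.9 21.9]
-32 [42.4 26.5]
-38 [39.4 30.8]
-44 [36.  34.7]
-50 [32.1 38.3]
-56 [28.  41.5]
-62 [23.5 44.1]
```

Request:
apply_moves(
  rows=[
    [1,5,0,0,0,0],
    [1,5,0,0,0,0],
    [0.5,5,0,0,0,0],
    [0,5,0,0,0,0],
    [-0.5,5.5,0,0,0,0],
  ],
)

```text
time: 6.2
tool_pos: [537.0, 324.4, 154.0]
tcp_rot: [-179.7, -45.0, 31.0]
ft_force: [-0.8, -0.4, 0.4]
finger_gap: -0.2
grip_force: 0.0
```

```bash
python3 - <<'E'
from h import *
where()
p,d=eyes.snapshot('top');t=angle(F,p);print(t[:2],spokes(*t[2:]))
E
```

```text
t 6.2 up,right,depth [48.8  7.2  7.8] phi -8.4 r 49.3
toolframe: to centre [-48.8  -7.2  -7.7] turn left [-0.004  0.    -0.   ] F [-0.8 -0.4  0.4] j [ 23. -26. 133.  13.  29.  73.]
(None, np.int64(0)) (np.float64(-16.93874671461329), np.float64(0.18361486813894842))
```

```bash
python3 - <<'E'
from h import *
p,d=eyes.snapshot('top')
cv2.imwrite("pics/t3.png",cv2.resize(p[110:290,270:470,::-1],None,fx=3,fy=3,interpolation=2))
E
```

```text
(no output)
```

View pics/t3.png

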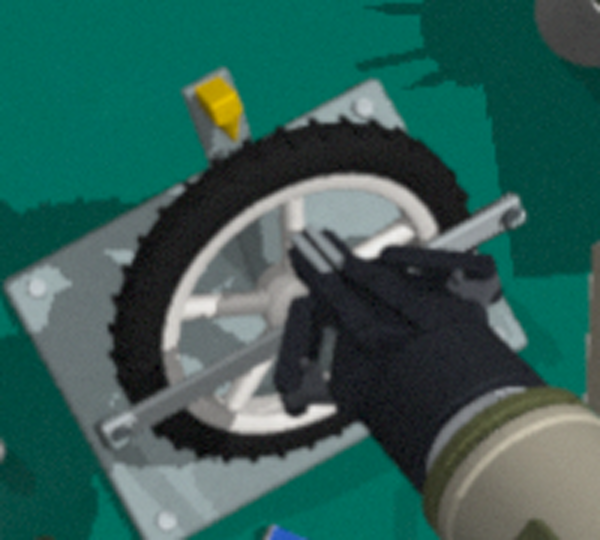

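```bash
python3 - <<'E'
from h import *
f=lambda X:np.round((proj(X,'top')-[270,110])*3)
s=sense()
print('tcp',f(s['tool_pos']),'C',f(F[0]))
R=Ro.from_euler('xyz',s['tcp_rot'],degrees=True).as_matrix()
for dx in(-11,11):
  for dy in (-14,14): print(dx,dy,f(s['tool_pos']+R@[dx,dy,0]))
for a in(-13,59): print(a,f(F[0]+75*(np.cos(np.radians(a))*F[1]+np.sin(np.radians(a))*F[2])))
print(f(F[0]+111*F[1]-10*F[3]), f(F[0]+21*F[3]+130*F[2]), f(F[0]+21*F[3]-130*F[2]))
print([ (n,[(np.round(r['xyz']),r['confidence']) for r in models.place_of(n,'top')][:2]) for n in('wheel_centre','strap','pointer')])
E
```

```text
tcp [[279. 221.]] C [[297. 297.]]
-11 -14 [[262. 248.]]
-11 14 [[307. 223.]]
11 -14 [[252. 219.]]
11 14 [[297. 194.]]
-13 [[290. 187.]]
59 [[175. 307.]]
[[234. 140.]] [[107. 437.]] [[519. 202.]]
[('wheel_centre', [(array([497., 312., 125.]), 0.83)]), ('strap', [(array([485., 306., 143.]), 0.86)]), ('pointer', [(array([573., 355., 196.]), 0.88)])]
```

```bash
python3 - <<'E'
from h import *
print((proj([480.8,321.2,202.6],'top')-[220,80])*2)
p,d=eyes.snapshot('top');q,e=eyes.snapshot('side')
a=cv2.resize(p[160:220,340:410,::-1],None,fx=8,fy=8,interpolation=0)
for P,c in ((sense()['tool_pos'],(0,255,0)),(F[0],(255,0,0))):
    x,y=((proj(P,'top')[0]-[340,160]+.5)*8).astype(int);cv2.drawMarker(a,(x,y),c,0,14,2)
cv2.imwrite("pics/t4.png",a)
X=cloud('top',d)
T=np.stack([F[1],-F[2],-F[3]],1)
Y=(X-F[0])@T
for v in range(176,204,3): print(v,[tuple(int(k) for k in Y[v,u]) for u in range(354,386,4)])
E
```

```text
[[298.73767146 272.31600308]]
176 [(90, -7, -13), (85, -1, -11), (82, 4, -13), (76, 10, -10), (67, 18, -5), (-45, 61, 116), (-46, 67, 111), (-49, 73, 109)]
179 [(84, -8, -11), (80, -2, -11), (-39, 37, 118), (64, 11, -3), (615, -160, -618), (-47, 57, 110), (-51, 64, 109), (-55, 71, 108)]
182 [(78, -10, -10), (44, 4, 22), (39, 10, 23), (61, 8, -6), (57, 14, -6), (-51, 55, 108), (-52, 60, 102), (-55, 67, 101)]
185 [(43, -3, 22), (37, 2, 23), (33, 8, 22), (54, 7, -4), (52, 13, -6), (-54, 51, 103), (-57, 58, 101), (-61, 65, 99)]
188 [(36, -5, 23), (30, 1, 25), (27, 7, 22), (50, 5, -6), (59, 7, -20), (58, 12, -24), (53, 19, -23), (-65, 62, 97)]
191 [(31, -7, 22), (25, 0, 23), (21, 5, 23), (42, 4, -3), (58, 4, -26), (58, 9, -29), (58, 14, -34), (54, 20, -34)]
194 [(23, -8, 25), (19, -2, 24), (16, 3, 22), (55, -2, -23), (54, 2, -27), (59, 6, -36), (59, 10, -41), (52, 17, -38)]
197 [(18, -10, 23), (14, -4, 23), (7, 2, 25), (51, -4, -25), (54, 0, -33), (60, 2, -43), (56, 8, -43), (57, 12, -49)]
200 [(12, -12, 23), (7, -6, 23), (21, -4, 4), (25, 0, -4), (53, -3, -37), (56, 0, -44), (59, 4, -52), (53, 10, -51)]
203 [(3, -13, 26), (17, -11, 7), (18, -7, 1), (20, -2, -5), (46, -4, -35), (54, -1, -48), (61, 0, -60), (57, 6, -60)]
```

View pics/t4.png

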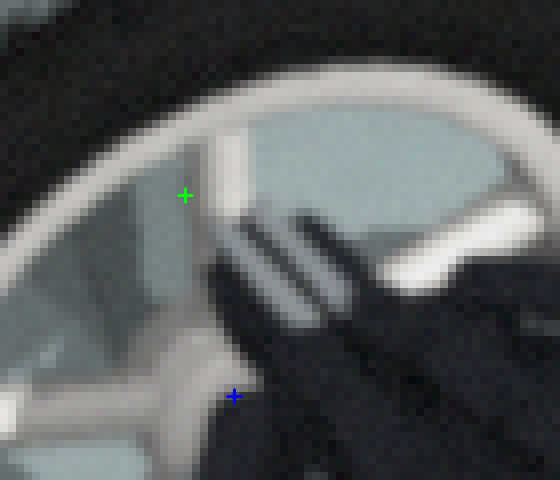

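The depth readings put the visible fingertip about 20 mm in front of the mid plane. It passed over the spoke without touching it. I'll back off and measure where the fingers really end relative to the TCP.

Request:
apply_moves(
  rows=[
    [0,0,-14,0,0,0],
    [0,0,-14,0,0,0],
    [0,-9,-14,0,0,0],
    [-1,-9,-14,0,0,0],
    [-1,-8,-14,0,0,0],
  ],
)

```text
time: 7.18
tool_pos: [479.3, 320.7, 202.1]
tcp_rot: [-179.7, -45.0, 31.0]
ft_force: [-0.3, -0.2, -0.0]
finger_gap: -0.2
grip_force: 0.0
```

```bash
cat >> h.py <<'E'
def tip(c,d):
    s=sense();R=Ro.from_euler('xyz',s['tcp_rot'],degrees=True).as_matrix()
    Y=(cloud(c,d)-s['tool_pos'])@R
    m=(d>0)&(abs(Y[...,0])<22)&(abs(Y[...,1])<30)&(Y[...,2]>-75)&(Y[...,2]<25)
    Y=Y[m]
    for z in range(-75,25,5):
        q=Y[(Y[:,2]>=z)&(Y[:,2]<z+5)]
        if len(q):print(c,z,len(q),np.round(q.min(0)[:2]),np.round(q.max(0)[:2]))
E
python3 - <<'E'
from h import *
where()
for c in('top','side'):
    p,d=eyes.snapshot(c);tip(c,d)
E
```

```text
t 7.17 up,right,depth [ 46.5 -19.4 -62.5] phi 22.6 r 50.3
toolframe: to centre [-46.4  19.7  62.5] turn left [-0.005  0.001 -0.   ] F [-0.3 -0.2 -0. ] j [ 26. -41. 137.   6.  39.  82.]
top -75 144 [-14. -30.] [14. 30.]
top -70 114 [ -9. -28.] [14. 30.]
top -65 62 [ -5. -22.] [13. 28.]
top -60 42 [ -4. -10.] [12. 14.]
top -55 48 [ -5. -10.] [11. 15.]
top -50 56 [ -6. -10.] [11. 16.]
top -45 52 [ -6. -11.] [13. 16.]
top -40 49 [ -5. -10.] [11. 17.]
top -35 58 [ -5. -11.] [12. 16.]
top -30 27 [ 5. -9.] [12. 15.]
top -25 7 [ 5. -3.] [10.  7.]
side -75 50 [ -5. -29.] [12. 30.]
side -70 63 [-15. -30.] [12. 29.]
side -65 45 [-14. -22.] [11. 11.]
side -60 39 [ -8. -15.] [10. 12.]
side -55 38 [-10. -16.] [10.  5.]
side -50 39 [-10. -17.] [10.  6.]
side -45 37 [ -9. -17.] [10.  7.]
side -40 38 [ -9. -16.] [ 9. 13.]
side -35 37 [ -8. -15.] [9. 6.]
side -30 35 [-14. -12.] [10.  6.]
side -25 15 [-11.  -8.] [7. 4.]
```

Both cameras agree that the real fingertips end about 24 mm short of the reported TCP, so nominal depth must be about +30 mm to reach through the spokes. I'll insert again, deeper.

Request:
apply_moves(
  rows=[
    [0,0,15,0,0,0],
    [0,0,15,0,0,0],
    [0,0,15,0,0,0],
    [0,0,15,0,0,0],
    [0,0,13,0,0,0],
  ],
)

```text
time: 7.9
tool_pos: [524.3, 347.4, 148.9]
tcp_rot: [-179.7, -44.9, 31.0]
ft_force: [-0.8, 0.3, 0.4]
finger_gap: -0.0
grip_force: 0.0
```

Request:
apply_moves(
  rows=[
    [0,0,4,0,0,0],
    [0,0,4,0,0,0],
    [0,0,4,0,0,0],
    [0,0,4,0,0,0],
    [0,0,4,0,0,0],
  ],
)

```text
time: 8.52
tool_pos: [536.2, 354.9, 136.2]
tcp_rot: [-179.7, -45.0, 31.0]
ft_force: [-0.1, 0.3, 0.1]
finger_gap: -0.0
grip_force: 0.0
```

```bash
python3 - <<'E'
from h import *
where()
p,d=eyes.snapshot('top')
cv2.imwrite("pics/t5.png",cv2.resize(p[150:230,330:420,::-1],None,fx=6,fy=6,interpolation=2))
E
```

```text
t 8.53 up,right,depth [ 46.8 -19.4  31. ] phi 22.5 r 50.6
toolframe: to centre [-46.8  19.2 -31.1] turn left [-0.005  0.    -0.   ] F [-0.1  0.3  0.1] j [ 27. -20. 131.   7.  24.  81.]
```

View pics/t5.png

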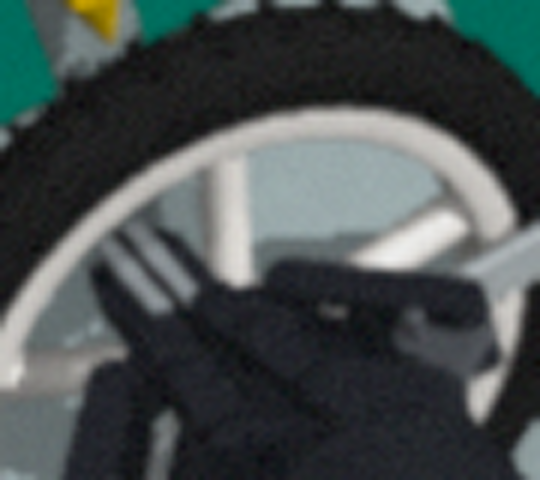

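The picture shows the fingertips at (145,250), in the gap to the left of the spoke at (230,210). Now I'll push.

Request:
apply_moves(
  rows=[
    [1,5,0,0,0,0],
    [1,5,0,0,0,0],
    [0.5,5,0,0,0,0],
    [0,5,0,0,0,0],
    [-0.5,5.5,0,0,0,0],
  ],
)

```text
time: 9.2
tool_pos: [550.5, 333.6, 137.6]
tcp_rot: [-179.7, -45.0, 31.0]
ft_force: [-4.0, 3.0, -0.2]
finger_gap: 0.2
grip_force: 1.8
```

```bash
cat >> h.py <<'E'
def look():
    where();p,d=eyes.snapshot('top');t=angle(F,p)
    r,A,B=t[2:]
    # spoke search: brightness of spokes profile in the wheel plane front, masked fit over angle
    Y=(cloud('top',d)-F[0])@np.stack([F[1],F[2],F[3]],1)
    rr=np.hypot(Y[...,0],Y[...,1]);m=(d>0)&(abs(Y[...,2])<9)&(rr>30)&(rr<68)&(p.min(2)>60)
    w=np.arctan2(Y[...,1],Y[...,0])[m];z=np.exp(5j*w).sum()
    print('red',t[0],t[1],'spoke mod72',np.round(np.degrees(np.angle(z))/5,1),'q',round(abs(z)/m.sum(),2),m.sum())
    print('hist',dict(zip(range(-180,180,12),np.histogram(np.degrees(w),range(-180,181,12))[0])))
    return p
E
python3 - <<'E'
from h import *
look()
E
```

```text
t 9.2 up,right,depth [48.7  6.3 30.9] phi -7.4 r 49.1
toolframe: to centre [-48.7  -6.5 -30.9] turn left [-0.005  0.    -0.   ] F [-4.   3.  -0.2] j [ 23. -20. 131.  14.  25.  72.]
red 141.9579737332209 35 spoke mod72 -34.5 q 0.6 341
hist {-180: np.int64(0), -168: np.int64(0), -156: np.int64(0), -144: np.int64(0), -132: np.int64(0), -120: np.int64(0), -108: np.int64(0), -96: np.int64(0), -84: np.int64(0), -72: np.int64(0), -60: np.int64(0), -48: np.int64(18), -36: np.int64(68), -24: np.int64(13), -12: np.int64(47), 0: np.int64(0), 12: np.int64(0), 24: np.int64(78), 36: np.int64(66), 48: np.int64(0), 60: np.int64(0), 72: np.int64(0), 84: np.int64(1), 96: np.int64(42), 108: np.int64(0), 120: np.int64(0), 132: np.int64(1), 144: np.int64(5), 156: np.int64(0), 168: np.int64(2)}
```

Request:
apply_moves(
  rows=[
    [-0.2,5.8,0,0,0,0],
    [-1.5,5,0,0,0,0],
    [-2.1,4.8,0,0,0,0],
    [-2.5,4.6,0,0,0,0],
    [-3,4.3,0,0,0,0],
  ],
)

```text
time: 9.88
tool_pos: [557.7, 309.0, 130.9]
tcp_rot: [-179.7, -45.0, 31.0]
ft_force: [-0.1, 5.6, 1.4]
finger_gap: -0.0
grip_force: 1.7
```

Request:
apply_moves(
  rows=[
    [-3.4,3.9,0,0,0,0],
    [-3.9,3.6,0,0,0,0],
    [-4.1,3.2,0,0,0,0],
    [0,0,0,0,0,0],
    [0,0,0,0,0,0],
  ],
)

```text
time: 10.5
tool_pos: [555.9, 295.6, 122.1]
tcp_rot: [-179.7, -44.9, 31.0]
ft_force: [-0.7, 0.1, 0.5]
finger_gap: 0.1
grip_force: 0.0
```

```bash
python3 - <<'E'
from h import *
look()
E
```

```text
t 10.5 up,right,depth [27.2 41.6 31.3] phi -56.8 r 49.7
toolframe: to centre [-27.2 -41.7 -31.1] turn left [-0.004  0.001 -0.   ] F [-0.7  0.1  0.5] j [ 17. -22. 134.  23.  26.  59.]
red 96.30454792911375 238 spoke mod72 -6.7 q 0.7 542
hist {-180: np.int64(0), -168: np.int64(0), -156: np.int64(12), -144: np.int64(0), -132: np.int64(0), -120: np.int64(0), -108: np.int64(0), -96: np.int64(0), -84: np.int64(17), -72: np.int64(12), -60: np.int64(40), -48: np.int64(16), -36: np.int64(0), -24: np.int64(4), -12: np.int64(124), 0: np.int64(22), 12: np.int64(0), 24: np.int64(0), 36: np.int64(0), 48: np.int64(63), 60: np.int64(109), 72: np.int64(3), 84: np.int64(2), 96: np.int64(6), 108: np.int64(0), 120: np.int64(48), 132: np.int64(63), 144: np.int64(1), 156: np.int64(0), 168: np.int64(0)}
```

Request:
apply_moves(
  rows=[
    [2,-2,-14,0,0,0],
    [0,0,-18,0,0,0],
    [8,-20,0,0,0,0],
    [5,-21,0,0,0,0],
    [3,-21,0,0,0,0],
  ],
)

```text
time: 11.18
tool_pos: [514.4, 346.0, 158.5]
tcp_rot: [-179.7, -45.0, 31.0]
ft_force: [-0.2, -0.3, -0.8]
finger_gap: 0.1
grip_force: 0.0
```

```bash
python3 - <<'E'
from h import *
look()
E
```

```text
t 11.18 up,right,depth [ 46.1 -23.   -1.2] phi 26.5 r 51.5
toolframe: to centre [-46.1  23.    1.1] turn left [-0.004  0.    -0.   ] F [-0.2 -0.3 -0.8] j [ 27. -28. 134.   6.  29.  83.]
red 96.61791163305841 259 spoke mod72 -5.7 q 0.89 503
hist {-180: np.int64(0), -168: np.int64(0), -156: np.int64(0), -144: np.int64(0), -132: np.int64(0), -120: np.int64(0), -108: np.int64(0), -96: np.int64(6), -84: np.int64(145), -72: np.int64(35), -60: np.int64(0), -48: np.int64(0), -36: np.int64(0), -24: np.int64(5), -12: np.int64(115), 0: np.int64(24), 12: np.int64(0), 24: np.int64(0), 36: np.int64(0), 48: np.int64(57), 60: np.int64(109), 72: np.int64(2), 84: np.int64(1), 96: np.int64(4), 108: np.int64(0), 120: np.int64(0), 132: np.int64(0), 144: np.int64(0), 156: np.int64(0), 168: np.int64(0)}
```

Request:
apply_moves(
  rows=[
    [-0.5,-1,7,0,0,0],
    [0,0,7,0,0,0],
    [0,0,7,0,0,0],
    [0,0,6,0,0,0],
    [0,0,5,0,0,0],
  ],
)

```text
time: 11.85
tool_pos: [533.3, 357.7, 134.6]
tcp_rot: [-179.7, -44.9, 30.9]
ft_force: [0.4, 0.1, 0.1]
finger_gap: -0.1
grip_force: 0.0
```

Request:
apply_moves(
  rows=[
    [1.5,5,0,0,0,0],
    [1.5,5,0,0,0,0],
    [1,5,0,0,0,0],
    [0.5,5,0,0,0,0],
    [0,5,0,0,0,0],
  ],
)

```text
time: 12.48
tool_pos: [548.9, 338.1, 138.6]
tcp_rot: [-179.7, -45.0, 31.0]
ft_force: [-3.0, 3.8, -0.8]
finger_gap: 0.1
grip_force: 1.8
```

```bash
python3 - <<'E'
from h import *
look()
E
```

```text
t 12.47 up,right,depth [50.1  1.6 30.8] phi -1.8 r 50.2
toolframe: to centre [-50.1  -1.7 -30.8] turn left [-0.005  0.    -0.   ] F [-3.   3.8 -0.8] j [ 24. -20. 131.  12.  25.  74.]
red 78.41712369996341 448 spoke mod72 -27.2 q 0.61 315
hist {-180: np.int64(0), -168: np.int64(0), -156: np.int64(0), -144: np.int64(0), -132: np.int64(0), -120: np.int64(0), -108: np.int64(0), -96: np.int64(0), -84: np.int64(0), -72: np.int64(0), -60: np.int64(0), -48: np.int64(0), -36: np.int64(65), -24: np.int64(25), -12: np.int64(35), 0: np.int64(18), 12: np.int64(0), 24: np.int64(13), 36: np.int64(120), 48: np.int64(9), 60: np.int64(0), 72: np.int64(10), 84: np.int64(0), 96: np.int64(6), 108: np.int64(14), 120: np.int64(0), 132: np.int64(0), 144: np.int64(0), 156: np.int64(0), 168: np.int64(0)}
```

Request:
apply_moves(
  rows=[
    [-0.6,5.4,0,0,0,0],
    [-1,5.1,0,0,0,0],
    [-1.5,5,0,0,0,0],
    [-2.1,4.8,0,0,0,0],
    [-2.5,4.6,0,0,0,0],
  ],
)

```text
time: 13.15
tool_pos: [557.2, 313.8, 133.0]
tcp_rot: [-179.7, -45.0, 31.0]
ft_force: [-2.2, 2.8, 0.5]
finger_gap: 0.2
grip_force: 1.5
```

Request:
apply_moves(
  rows=[
    [-3,4.3,0,0,0,0],
    [-3.4,3.9,0,0,0,0],
    [-3.9,3.6,0,0,0,0],
    [-4.1,3.2,0,0,0,0],
    [0,0,0,0,0,0],
  ],
)

```text
time: 13.78
tool_pos: [555.8, 295.3, 122.0]
tcp_rot: [-179.7, -44.9, 30.9]
ft_force: [0.3, 0.7, -0.3]
finger_gap: 0.1
grip_force: 0.0
```

Request:
apply_moves(
  rows=[
    [2,-2,-14,0,0,0],
    [0,0,-20,0,0,0],
    [0,0,-30,0,0,0],
    [0,0,-30,0,0,0],
    [0,0,0,0,0,0],
  ],
)

```text
time: 14.4
tool_pos: [500.2, 263.6, 193.3]
tcp_rot: [-179.9, -45.2, 31.0]
ft_force: [1.6, -0.8, 0.7]
finger_gap: 0.0
grip_force: 0.0
```

```bash
python3 - <<'E'
from h import *
p=look()
t=angle(F,p);im=t[2].copy()
for a in range(0,360,72):
    pass
cv2.imwrite("pics/r2.png",im[:,:,::-1])
E
```

```text
t 14.4 up,right,depth [ 32.2  40.4 -64.5] phi -51.5 r 51.7
toolframe: to centre [-32.4 -40.3  64.5] turn left [-0.003 -0.004  0.001] F [ 1.6 -0.8  0.7] j [ 14. -44. 140.  18.  42.  65.]
red 28.67702596560863 467 spoke mod72 -6.8 q 0.89 715
hist {-180: np.int64(0), -168: np.int64(5), -156: np.int64(79), -144: np.int64(0), -132: np.int64(0), -120: np.int64(0), -108: np.int64(0), -96: np.int64(6), -84: np.int64(153), -72: np.int64(30), -60: np.int64(0), -48: np.int64(0), -36: np.int64(0), -24: np.int64(5), -12: np.int64(121), 0: np.int64(21), 12: np.int64(0), 24: np.int64(7), 36: np.int64(0), 48: np.int64(61), 60: np.int64(110), 72: np.int64(5), 84: np.int64(0), 96: np.int64(0), 108: np.int64(0), 120: np.int64(50), 132: np.int64(62), 144: np.int64(0), 156: np.int64(0), 168: np.int64(0)}
```

View pics/r2.png

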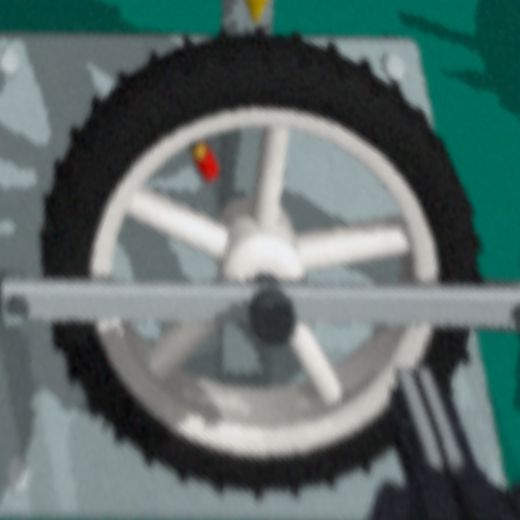

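The rectified view shows the cap at (207,162), so the stem is about 28.7° counter-clockwise of the pointer. The spoke at 137° must be pushed from below the strap. Joint 3 is near its limit, so I'll estimate the reach there first.

```bash
cat > ik.py <<'E'
from h import *
D=[([220.788,-557.905,209.592],[180,0,21.59],[-73.304,7.471,85.268,0,87.261,-4.893],5),
([468.1,241.4,380.2],[-179.6,-43.3,30.9],[12,-51,123,14,67,70],.3),([480.8,321.2,202.6],[-179.8,-45,31],[26,-41,137,6,39,82],1),
([522.9,346.1,153.2],[-179.7,-45,31],[27,-26,133,7,28,81],1),([537,324.4,154],[-179.7,-45,31],[23,-26,133,13,29,73],1),
([536.2,354.9,136.2],[-179.7,-45,31],[27,-20,131,7,24,81],1),([550.5,333.6,137.6],[-179.7,-45,31],[23,-20,131,14,25,72],1),
([555.9,295.6,122.1],[-179.7,-45,31],[17,-22,134,23,26,59],1),([514.4,346,158.5],[-179.7,-45,31],[27,-28,134,6,29,83],1)]
s=sense();D.append((s['tool_pos'],s['tcp_rot'],s['joint_pos'],5))
A=[];b=[]
for p,r,j,w in D:
    z=Ro.from_euler('xyz',r,degrees=True).as_matrix()[:,2];q=np.radians(j);e=np.array([np.cos(q[0]),np.sin(q[0]),0])
    f=q[1]+q[2]
    A+= [w*np.array([1,0,np.sin(q[1]),np.sin(f),np.cos(f),e@z]),w*np.array([0,1,np.cos(q[1]),np.cos(f),-np.sin(f),z[2]])]
    b+= [w*(e@p),w*p[2]]
    # azimuth: side component zero
    A.append(w*np.array([0,0,0,0,0,np.cross(e,z)[2]]));b.append(w*np.cross(e,p)[2])
A=np.array(A);b=np.array(b)
L=2
x,res,rk,sv=np.linalg.lstsq(np.vstack([A,np.eye(6)[[4]]*.3,np.eye(6)[[0]]*.02]),np.r_[b,0,0],rcond=None)
if __name__=='__main__':
    print('a1,h0,L2,L3,a3,d',np.round(x,1),'rms',np.round(np.abs(A@x-b).mean(),1))
    a1,h0,L2,L3,a3,d=x
    def j3(p,z):
        W=p-d*z;v=np.array([np.hypot(W[0],W[1])-a1,W[2]-h0]);R=v@v;l=np.hypot(L3,a3)
        return round(float(np.degrees(np.arccos((R-L2**2-l**2)/(2*L2*l))+np.arctan2(-a3,L3)*-1)),1)
    for p,r,j,w in D: print(j[2],j3(np.array(p),Ro.from_euler('xyz',r,degrees=True).as_matrix()[:,2]),end='; ')
    print()
    for lean in(0,5,10,15,20):
        t=np.radians(lean);z=-F[3]*np.cos(t)-F[1]*np.sin(t)
        for up,ri in((-49,-10),(-35,-36),(-26,43),(-45,22)):
            # true tip 24mm short of tcp; tip depths
            print(lean,up,ri,[(td,j3(F[0]+up*F[1]-ri*F[2]-td*F[3]+24*z,z)) for td in(-40,-15,5)])
E
python3 ik.py
```

```text
a1,h0,L2,L3,a3,d [-250.7  520.5  561.5  786.2  205.3  628.1] rms 23.1
85.268 114.2; 123 160.0; 137 167.2; 133 163.5; 133 163.5; 131 162.1; 131 162.1; 134 163.5; 134 164.1; 139.95529943312715 168.9; 
0 -49 -10 [(-40, 173.7), (-15, 171.7), (5, 170.1)]
0 -35 -36 [(-40, 171.6), (-15, 169.8), (5, 168.3)]
0 -26 43 [(-40, 171.2), (-15, 169.4), (5, 168.0)]
0 -45 22 [(-40, 173.5), (-15, 171.5), (5, 169.9)]
5 -49 -10 [(-40, 168.8), (-15, 167.1), (5, 165.7)]
5 -35 -36 [(-40, 166.9), (-15, 165.4), (5, 164.1)]
5 -26 43 [(-40, 166.4), (-15, 164.9), (5, 163.6)]
5 -45 22 [(-40, 168.5), (-15, 166.8), (5, 165.4)]
10 -49 -10 [(-40, 163.7), (-15, 162.2), (5, 160.9)]
10 -35 -36 [(-40, 161.9), (-15, 160.5), (5, 159.4)]
10 -26 43 [(-40, 161.4), (-15, 160.0), (5, 158.8)]
10 -45 22 [(-40, 163.3), (-15, 161.9), (5, 160.6)]
15 -49 -10 [(-40, 158.4), (-15, 157.1), (5, 155.9)]
15 -35 -36 [(-40, 156.8), (-15, 155.5), (5, 154.4)]
15 -26 43 [(-40, 156.2), (-15, 154.9), (5, 153.8)]
15 -45 22 [(-40, 158.1), (-15, 156.8), (5, 155.6)]
20 -49 -10 [(-40, 153.1), (-15, 151.8), (5, 150.7)]
20 -35 -36 [(-40, 151.6), (-15, 150.3), (5, 149.3)]
20 -26 43 [(-40, 150.9), (-15, 149.7), (5, 148.6)]
20 -45 22 [(-40, 152.8), (-15, 151.5), (5, 150.4)]
```

```bash
python3 - <<'E'
s=open('ik.py').read()
s=s.replace("e@z]),w*np","e@z,0]),w*np").replace("-np.sin(f),z[2]])]","-np.sin(f),z[2],0])]").replace("np.cross(e,z)[2]])","np.cross(e,z)[2],1])")
s=s.replace("np.eye(6)[[4]]*.3,np.eye(6)[[0]]*.02","np.eye(7)[[4]]*.02,np.eye(7)[[0]]*.02").replace("a1,h0,L2,L3,a3,d=x","a1,h0,L2,L3,a3,d,c=x")
s=s.replace("np.hypot(W[0],W[1])-a1","np.sqrt(W[0]**2+W[1]**2-c*c)-a1")
s=s.replace("np.arctan2(-a3,L3)*-1","np.arctan2(-a3,L3)")
open('ik.py','w').write(s)
E
python3 ik.py
```

```text
a1,h0,L2,L3,a3,d [-5.000e-01  3.166e+02  3.687e+02  5.539e+02  6.030e+01  3.859e+02
  5.130e+01] rms 1.0
85.268 85.3; 123 123.2; 137 137.2; 133 133.0; 133 132.9; 131 131.3; 131 131.2; 134 133.8; 134 133.8; 139.95529943312715 139.9; 
0 -49 -10 [(-40, 149.0), (-15, 146.4), (5, 144.3)]
0 -35 -36 [(-40, 146.3), (-15, 144.0), (5, 142.0)]
0 -26 43 [(-40, 145.2), (-15, 143.0), (5, 141.0)]
0 -45 22 [(-40, 148.4), (-15, 145.9), (5, 143.8)]
5 -49 -10 [(-40, 144.1), (-15, 141.9), (5, 140.0)]
5 -35 -36 [(-40, 141.6), (-15, 139.5), (5, 137.7)]
5 -26 43 [(-40, 140.5), (-15, 138.5), (5, 136.7)]
5 -45 22 [(-40, 143.6), (-15, 141.4), (5, 139.5)]
10 -49 -10 [(-40, 139.2), (-15, 137.2), (5, 135.5)]
10 -35 -36 [(-40, 136.8), (-15, 134.9), (5, 133.2)]
10 -26 43 [(-40, 135.7), (-15, 133.8), (5, 132.2)]
10 -45 22 [(-40, 138.7), (-15, 136.7), (5, 135.0)]
15 -49 -10 [(-40, 134.3), (-15, 132.4), (5, 130.8)]
15 -35 -36 [(-40, 131.9), (-15, 130.2), (5, 128.6)]
15 -26 43 [(-40, 130.8), (-15, 129.1), (5, 127.5)]
15 -45 22 [(-40, 133.7), (-15, 131.9), (5, 130.3)]
20 -49 -10 [(-40, 129.4), (-15, 127.6), (5, 126.0)]
20 -35 -36 [(-40, 127.1), (-15, 125.3), (5, 123.8)]
20 -26 43 [(-40, 125.9), (-15, 124.2), (5, 122.7)]
20 -45 22 [(-40, 128.8), (-15, 127.0), (5, 125.5)]
```

The fitted model shows that leaning the tool 10° more downward keeps joint 3 at 139° or less. I'll move to hover below the strap.

Request:
apply_moves(
  rows=[
    [0,0,0,0,-0.1745,0],
    [-19,-12,14,0,0,0],
    [-19,-12,14,0,0,0],
    [-19,-12,14,0,0,0],
    [-19,-12,14,0,0,0],
  ],
)

```text
time: 15.08
tool_pos: [447.5, 289.6, 98.2]
tcp_rot: [-179.7, -34.8, 31.0]
ft_force: [1.0, -0.7, 0.1]
finger_gap: 0.1
grip_force: 0.0
```

```bash
cat >> h.py <<'E'
def tipw(F=F):
    s=sense();R=Ro.from_euler('xyz',s['tcp_rot'],degrees=True).as_matrix()
    d=s['tool_pos']-24*R[:,2]-F[0];T=np.stack([F[1],-F[2],-F[3]],1);w=T.T@d
    print('TIP up,right,depth',np.round(w,1),'phi',np.round(np.degrees(np.arctan2(-w[1],w[0])),1),'r',np.round(np.hypot(w[0],w[1]),1))
E
python3 - <<'E'
from h import *
tipw();look()
E
```

```text
TIP up,right,depth [-53.4  -9.  -43.3] phi 170.5 r 54.1
t 15.07 up,right,depth [-57.6  -9.1 -19.7] phi 171.1 r 58.3
toolframe: to centre [60.2  9.2  9.1] turn left [-0.005  0.178  0.   ] F [ 1.  -0.7  0.1] j [ 24. -34. 140.   6.  40.  80.]
red 28.665734154547344 471 spoke mod72 -6.8 q 0.89 717
hist {-180: np.int64(0), -168: np.int64(6), -156: np.int64(75), -144: np.int64(1), -132: np.int64(0), -120: np.int64(0), -108: np.int64(0), -96: np.int64(7), -84: np.int64(148), -72: np.int64(33), -60: np.int64(0), -48: np.int64(0), -36: np.int64(0), -24: np.int64(4), -12: np.int64(120), 0: np.int64(22), 12: np.int64(0), 24: np.int64(6), 36: np.int64(0), 48: np.int64(69), 60: np.int64(113), 72: np.int64(0), 84: np.int64(0), 96: np.int64(0), 108: np.int64(0), 120: np.int64(47), 132: np.int64(66), 144: np.int64(0), 156: np.int64(0), 168: np.int64(0)}
```

Request:
apply_moves(
  rows=[
    [3,0.5,9,0,0,0],
    [3,0.5,9,0,0,0],
    [3,0.5,9,0,0,0],
    [3,0.5,9,0,0,0],
    [3,0,9,0,0,0],
  ],
)

```text
time: 15.75
tool_pos: [482.3, 307.6, 71.4]
tcp_rot: [-179.8, -34.9, 31.0]
ft_force: [0.0, -0.3, 0.9]
finger_gap: 0.2
grip_force: 0.0
```

```bash
python3 - <<'E'
from h import *
tipw();p=look()
cv2.imwrite("pics/t6.png",cv2.resize(p[160:270,300:430,::-1],None,fx=5,fy=5,interpolation=2))
for a in range(172,128,-5): print(a,np.round([48*np.cos(np.radians(a)),-48*np.sin(np.radians(a))],1))
E
```

```text
TIP up,right,depth [-44.7  -6.5   3.3] phi 171.8 r 45.1
t 15.75 up,right,depth [-48.9  -6.6  26.9] phi 172.3 r 49.3
toolframe: to centre [ 43.4   6.5 -35.1] turn left [-0.005  0.177  0.   ] F [ 0.  -0.3  0.9] j [ 25. -22. 135.   7.  33.  79.]
red 28.61090831552853 475 spoke mod72 -6.5 q 0.85 734
hist {-180: np.int64(0), -168: np.int64(6), -156: np.int64(75), -144: np.int64(0), -132: np.int64(0), -120: np.int64(0), -108: np.int64(0), -96: np.int64(6), -84: np.int64(144), -72: np.int64(39), -60: np.int64(0), -48: np.int64(0), -36: np.int64(0), -24: np.int64(7), -12: np.int64(116), 0: np.int64(23), 12: np.int64(0), 24: np.int64(6), 36: np.int64(0), 48: np.int64(73), 60: np.int64(102), 72: np.int64(4), 84: np.int64(0), 96: np.int64(0), 108: np.int64(0), 120: np.int64(43), 132: np.int64(71), 144: np.int64(0), 156: np.int64(16), 168: np.int64(3)}
172 [-47.5  -6.7]
167 [-46.8 -10.8]
162 [-45.7 -14.8]
157 [-44.2 -18.8]
152 [-42.4 -22.5]
147 [-40.3 -26.1]
142 [-37.8 -29.6]
137 [-35.1 -32.7]
132 [-32.1 -35.7]
```

View pics/t6.png

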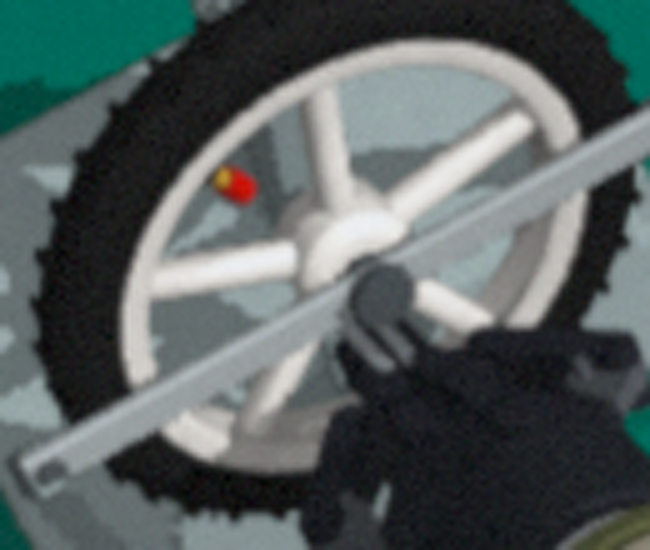

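The picture shows the finger below the strap at (375,345), between the spokes at (275,390) and (450,305), with the stem clear at (235,185). I'll push the left one gently.

Request:
apply_moves(
  rows=[
    [-1.9,0,2.4,0,0,0],
    [0.7,-4.1,-0.1,0,0,0],
    [1.1,-4,-0.2,0,0,0],
    [1.5,-4,-0.3,0,0,0],
    [1.8,-3.7,-0.3,0,0,0],
  ],
)

```text
time: 16.42
tool_pos: [476.9, 323.1, 73.7]
tcp_rot: [-179.8, -35.0, 31.1]
ft_force: [0.9, -5.1, -0.4]
finger_gap: 0.4
grip_force: 1.8
```

Request:
apply_moves(
  rows=[
    [2.1,-3.6,-0.4,0,0,0],
    [2.4,-3.5,-0.4,0,0,0],
    [0,0,0,0,0,0],
    [0,0,0,0,0,0],
    [0,0,0,0,0,0],
  ],
)

```text
time: 17.05
tool_pos: [476.0, 331.0, 77.0]
tcp_rot: [-179.7, -35.0, 31.0]
ft_force: [-0.6, 0.3, -0.7]
finger_gap: 0.1
grip_force: 0.1
```

```bash
python3 - <<'E'
from h import *
tipw();p=look()
E
```

```text
TIP up,right,depth [-36.1 -29.7   4. ] phi 140.5 r 46.8
t 17.05 up,right,depth [-40.3 -29.9  27.7] phi 143.4 r 50.1
toolframe: to centre [ 34.8  29.7 -34.4] turn left [-0.005  0.175  0.   ] F [-0.6  0.3 -0.7] j [ 29. -21. 134.   3.  33.  86.]
red 9.44876303050347 453 spoke mod72 -24.8 q 0.88 548
hist {-180: np.int64(29), -168: np.int64(13), -156: np.int64(0), -144: np.int64(0), -132: np.int64(0), -120: np.int64(0), -108: np.int64(17), -96: np.int64(106), -84: np.int64(0), -72: np.int64(0), -60: np.int64(0), -48: np.int64(0), -36: np.int64(66), -24: np.int64(107), -12: np.int64(0), 0: np.int64(3), 12: np.int64(3), 24: np.int64(1), 36: np.int64(124), 48: np.int64(30), 60: np.int64(0), 72: np.int64(0), 84: np.int64(0), 96: np.int64(7), 108: np.int64(27), 120: np.int64(11), 132: np.int64(4), 144: np.int64(0), 156: np.int64(0), 168: np.int64(0)}
```

Request:
apply_moves(
  rows=[
    [1.7,-2.1,-0.3,0,0,0],
    [1.8,-2.1,-0.3,0,0,0],
    [0,0,0,0,0,0],
    [0,0,0,0,0,0],
    [0,0,0,0,0,0],
  ],
)

```text
time: 17.73
tool_pos: [475.9, 335.7, 79.3]
tcp_rot: [-179.8, -35.0, 31.0]
ft_force: [0.5, -2.3, -1.9]
finger_gap: 0.2
grip_force: 1.1
```

```bash
cat >> h.py <<'E'
from scipy.optimize import least_squares
def precise():
    P=[];
    for _ in range(4): p,d=eyes.snapshot('top');P.append(cloud('top',d))
    X=np.mean(P,0);T=np.stack([F[1],-F[2],F[3]],1);Y=(X-F[0])@T
    q=p.astype(int);hsv=cv2.cvtColor(p,cv2.COLOR_RGB2HSV).astype(int)
    rr=np.hypot(Y[...,0],Y[...,1])
    red=(q[...,0]>130)&(q[...,1]<60)&(q[...,2]<60)&(rr<80)&(abs(Y[...,2])<12)
    yel=(hsv[...,0]>20)&(hsv[...,0]<34)&(hsv[...,1]>180)&(hsv[...,2]>100)&(rr>90)&(rr<150)&(abs(Y[...,1])<25)
    # 2D parallax-free-ish: tyre outer silhouette, black pixels on front face
    blk=(q.max(2)<45)&(rr>84)&(rr<125)&(abs(Y[...,2])<20)&(Y[...,0]>10)
    y=Y[blk];ph=np.arctan2(y[:,1],y[:,0]);E=[]
    for a in np.radians(np.arange(-75,80,5)):
        s=y[abs(ph-a)<.04]
        if len(s)>10:
            r_=np.hypot(s[:,0],s[:,1]);E.append([np.percentile(r_,95)*np.cos(a),np.percentile(r_,95)*np.sin(a)])
    E=np.array(E);f=least_squares(lambda v:np.hypot(E[:,0]-v[0],E[:,1]-v[1])-v[2],[0,0,108],loss='soft_l1').x
    print('tyre fit up,right,R',np.round(f,1),len(E))
    print('red up,right,n',np.round(Y[red].mean(0),1),red.sum(),'yellow',np.round(Y[yel].mean(0),1),np.round(np.median(Y[yel],0),1),yel.sum())
    return p,Y,red
E
python3 - <<'E'
from h import *
tipw();p=look();precise()
E
```

```text
TIP up,right,depth [-32.8 -33.8   4.1] phi 134.1 r 47.1
t 17.73 up,right,depth [-36.9 -33.9  27.7] phi 137.4 r 50.2
toolframe: to centre [ 31.5  33.8 -33.9] turn left [-0.005  0.175  0.   ] F [ 0.5 -2.3 -1.9] j [ 29. -21. 133.   2.  33.  87.]
red 3.5294829235821172 457 spoke mod72 -31.0 q 0.86 480
hist {-180: np.int64(19), -168: np.int64(0), -156: np.int64(0), -144: np.int64(0), -132: np.int64(0), -120: np.int64(0), -108: np.int64(68), -96: np.int64(8), -84: np.int64(0), -72: np.int64(0), -60: np.int64(0), -48: np.int64(11), -36: np.int64(144), -24: np.int64(20), -12: np.int64(2), 0: np.int64(5), 12: np.int64(0), 24: np.int64(52), 36: np.int64(90), 48: np.int64(1), 60: np.int64(0), 72: np.int64(0), 84: np.int64(0), 96: np.int64(30), 108: np.int64(5), 120: np.int64(4), 132: np.int64(1), 144: np.int64(0), 156: np.int64(0), 168: np.int64(20)}
tyre fit up,right,R [  1.1  -1.4 107. ] 31
red up,right,n [56.5 -3.7  4.9] 22 yellow [136.9  -0.8  -8.5] [140.3  -0.9  -5. ] 164
```

Request:
apply_moves(
  rows=[
    [0.8,-0.8,-0.1,0,0,0],
    [0.8,-0.8,-0.1,0,0,0],
    [0,0,0,0,0,0],
    [0,0,0,0,0,0],
    [0,0,0,0,0,0],
  ],
)

```text
time: 18.6
tool_pos: [476.2, 337.7, 80.5]
tcp_rot: [-179.8, -35.0, 31.0]
ft_force: [0.9, -2.8, -1.9]
finger_gap: -0.4
grip_force: 1.3
```

```bash
python3 - <<'E'
from h import *
tipw();look();p,Y,red=precise()
for c in('top','side'):
    if c=='side': eyes.snapshot(c)
    for n in('valve_tip','pointer','wheel_centre'):print(c,n,[(np.round((np.array(r['xyz'])-F[0])@np.stack([F[1],-F[2],F[3]],1),1),round(r['confidence'],2)) for r in models.place_of(n,c)][:2])
r,A,B=rect(p,F,S=120,px=2.5)
cv2.imwrite("pics/r3.png",r[:420,:,::-1])
E
```

```text
TIP up,right,depth [-31.  -35.4   4.1] phi 131.3 r 47.1
t 18.6 up,right,depth [-35.2 -35.5  27.8] phi 134.8 r 50.0
toolframe: to centre [ 29.8  35.4 -33.6] turn left [-0.005  0.175  0.   ] F [ 0.9 -2.8 -1.9] j [ 30. -21. 133.   2.  33.  87.]
red 0.7861377324925655 426 spoke mod72 -34.6 q 0.85 473
hist {-180: np.int64(10), -168: np.int64(0), -156: np.int64(0), -144: np.int64(0), -132: np.int64(0), -120: np.int64(0), -108: np.int64(49), -96: np.int64(1), -84: np.int64(0), -72: np.int64(0), -60: np.int64(0), -48: np.int64(37), -36: np.int64(143), -24: np.int64(3), -12: np.int64(3), 0: np.int64(3), 12: np.int64(0), 24: np.int64(83), 36: np.int64(63), 48: np.int64(0), 60: np.int64(0), 72: np.int64(0), 84: np.int64(0), 96: np.int64(46), 108: np.int64(2), 120: np.int64(0), 132: np.int64(1), 144: np.int64(0), 156: np.int64(0), 168: np.int64(29)}
tyre fit up,right,R [  1.2  -1.4 107.1] 31
red up,right,n [56.8 -1.5  4.4] 22 yellow [136.8  -0.8  -8.3] [140.1  -1.   -5.2] 167
top valve_tip [(array([48.8, -4.9,  4.1]), 0.61)]
top pointer [(array([116. ,  -4.9, -10.6]), 0.95), (array([ -79.8, -197.7,  -99.4]), 0.52)]
top wheel_centre [(array([-1.7, -2.5, -1.2]), 0.8)]
side valve_tip []
side pointer [(array([110.9,  -4.5, -11.9]), 0.96), (array([ 0.2, -0.7, 21.4]), 0.54)]
side wheel_centre [(array([ 1.8, -4.6, -1.8]), 0.65)]
```

View pics/r3.png

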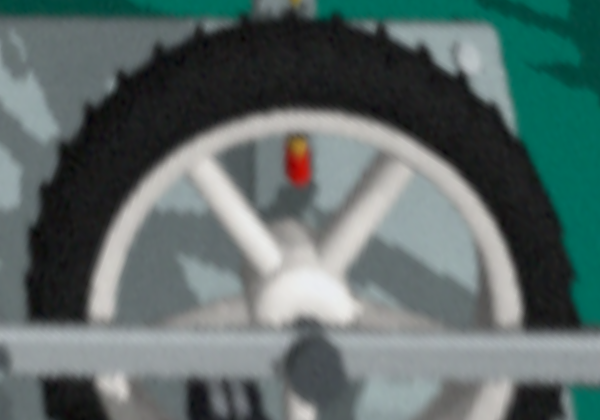

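The stem (298,160) is in line with the pointer tip (about (293,5), allowing for parallax), within roughly 1°. Now I'll back off the spoke and withdraw along the finger axis.

Request:
apply_moves(
  rows=[
    [-2,2.5,0,0,0,0],
    [0,0,-10,0,0,0],
    [0,0,-14,0,0,0],
    [0,0,-20,0,0,0],
    [0,0,-30,0,0,0],
  ],
)

```text
time: 19.82
tool_pos: [439.2, 312.3, 140.5]
tcp_rot: [-179.7, -34.9, 31.0]
ft_force: [-0.6, -0.3, 0.2]
finger_gap: 0.2
grip_force: 0.0
```

```bash
python3 - <<'E'
from h import *
tipw();look();precise()
E
```

```text
TIP up,right,depth [-20.2 -32.6 -70. ] phi 121.8 r 38.4
t 19.82 up,right,depth [-24.4 -32.7 -46.4] phi 126.7 r 40.8
toolframe: to centre [32.1 32.9 41.3] turn left [-0.005  0.175 -0.   ] F [-0.6 -0.3  0.2] j [ 29. -37. 137.   2.  45.  87.]
red 0.8542993769869248 418 spoke mod72 -34.8 q 0.86 522
hist {-180: np.int64(39), -168: np.int64(0), -156: np.int64(0), -144: np.int64(0), -132: np.int64(0), -120: np.int64(0), -108: np.int64(48), -96: np.int64(0), -84: np.int64(0), -72: np.int64(0), -60: np.int64(0), -48: np.int64(33), -36: np.int64(144), -24: np.int64(4), -12: np.int64(3), 0: np.int64(3), 12: np.int64(0), 24: np.int64(77), 36: np.int64(65), 48: np.int64(0), 60: np.int64(0), 72: np.int64(0), 84: np.int64(1), 96: np.int64(45), 108: np.int64(0), 120: np.int64(0), 132: np.int64(0), 144: np.int64(0), 156: np.int64(0), 168: np.int64(60)}
tyre fit up,right,R [  1.2  -1.4 107. ] 31
red up,right,n [57.1 -1.7  4.6] 21 yellow [136.8  -0.7  -8.3] [140.1  -0.8  -4.9] 165
```

The wheel is at rest about 1° from the pointer, and the fingers are well clear of it. The bystander objects were never approached, so I'm handing in.

```bash
python3 -c "
from bench import job
print(job.hand_in())"
```

```text
the job is handed in; nothing more can be done
None
```

I turned the wheel clockwise with three spoke pushes, so the valve stem now points up the slope at the pointer (within about 1° by the top camera); it is at rest with the arm withdrawn, neither the stem nor the loose items were pushed, and the job is handed in.

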